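# Shim a three-legged fixture level with a wedge

### The arm

A 7-joint arm with a two-finger parallel gripper is mounted at the origin on the work surface. World frame = base frame: x ahead of the robot, y to its left, z up, the work surface at z = 0. Lengths are in m, angles in rad, forces in N, time in s.
With the tool pointing down it reaches from about 0.425 to 0.875 m from the base axis. Payload 4.7 kg.
Tool frame: the origin (TCP) lies on the mounting face of the last link; the fingertips stand 182 mm ahead of it and the grasp point (between the pads) lies 164 mm ahead of it (ctrl.finger_overhang is the distance from the TCP to the fingertips, in m); z points along the fingers, y is the line along which they close (so a half turn about z gives the same grasp; the last joint's range is limited). The gripper opens to 87 mm and grips with 3 to 60 N. Pads are 19 mm wide; open, the fingers measure 117 mm over their backs; the gripper's body (75 mm by 190 mm) begins 51 mm behind the grasp point.
Start: joints at [1.128, 0.321, -0.07, 1.45, 0.023, 1.371, -0.057], TCP at [0.287, -0.583, 0.405] pointing down, gripper open.
Joint ranges: [-2.86, 2.86], [-0.3, 2.09], [-1.38, 1.24], [0.06, 2.45], [-1.56, 4.7], [0.09, 2.05], [-2.69, 2.69]. Speed limits (rad/s): [2.57, 2.57, 3.14, 3.14, 3.14, 3.14, 3.14].

### API

Orientations are given as a rotation vector (axis times angle).
In Python, from bench import ctrl gives the robot as it stands.
- The arm moves only by the shell command python3 -m jog 'ROWS' [FORCE]. ROWS is a JSON object of lists of equal length, an entry for each row: "translation": the shift along the tool's x, y, z as a fraction of full scale, a list of three; "yaw": the turn about the tool's z as a fraction of full scale; "jaw": the closure, from 0 (fully open) to 1 (shut). In form: {"translation": [[dx, dy, dz], ...], "yaw": [yaw, ...], "jaw": [jaw, ...]}. A call has 1 to 8 rows; each row is the pose to reach, as a shift and turn from the pose commanded when the call began, along the tool's axes at that moment, turning the shorter way round; what a row does not reach only later rows make up. Full scale, the value 1, is 0.2 m for a shift and 180 degrees for a turn. A row lasts 1/8 s, in which the tool goes at most 62.5 mm and 10.7 degrees, less where a joint would pass 70% of its speed; a pose out of reach is approached as far as the arm can. A call with a number of a shift or a turn outside -1 to 1 is refused whole. A call with a gripper value outside its range is refused whole. The fingers move at their own pace and stop on an object; FORCE is the grip in N (left out, the last holds). Time passes only in rows, so rows that repeat a pose let the fingers close. It gives the time, the measured TCP pose, the force, the opening and the grip force at its end, in the units of the state.
- ctrl.get_state(): the state, without advancing time (a new reading comes with each control period).
- ctrl.get_image(name): name is "scene" or "top" or "wrist"; returns a dict with "pixels" (384x512x3 uint8, blue, green, red), "fx", "fy", "cx", "cy" (pixels), "R" (3x3) and "t" (3): a world point X has camera coordinates R X + t; the wrist camera has in their place "mount" (4x4, takes a point from camera to tool coordinates, whose origin is the TCP and whose axes are the flange's). Camera axes: x right, y down, z forward; pixel columns grow to the right and rows downward; lengths in m; the calibration is good to about 2 mm. A picture is of the moment at which its call begins: read the wrist's pose just before it. There is no depth.
- ctrl.close_job(): hands the job in; it is judged then, once.
Trained networks look in a picture, given as the dict that the camera call returned (one of the last four; its "shot" number tells which), for a name from the list of things; names that differ only in an ending like _2 or _b are one class to them, and where a whole thing is asked for, a point or a joint stands for the part that bears it (a point fixed in the world has none). Each returns a list of dicts, best first, with "p" (0 to 1); they miss things now and then, are a little off and sometimes report something else, mostly with a low value. They report only what shows in the picture. A call takes as long as a camera call. They do not tell look-alikes from the thing itself.
- ctrl.silhouettes(label, picture): "region" (384x512 bool, what is visible of it) and "at" ([column, row] in pixels, amid what is visible of it).
The state is a dict: "time": time; "joint_positions": joint angles; "qd": joint speeds; "joint_torque": joint torques, N m; "position": TCP position; "tool_rot": TCP orientation; "ft_force": force on the tool from outside, world axes, zero at the start; "torque": the same for the moment, N m; "grip_width": opening from 0.0 (shut) to 1.0 (fully open); "grip_force": force on a finger pad.
Only numpy, scipy, OpenCV 4.12 (cv2) and the standard library are available. Lean on these libraries where they do the work, as an engineer would, in place of code of your own. Each camera call takes 0.05 s, during which the arm holds its last target. There are 200 camera calls.

### The job

The front nose of the three-legged aluminium fixture plate sits low. Take the yellow wedge by its grip block, lay it flat on the bench and slide it, thin end first, into the channel under the nose, pushing gently until the white ball of the level on top lies between its two black lines; then let go and leave the wedge there. Move nothing but the wedge: do not touch the fixture with the robot, and leave the black packer and the other things on the bench alone.

Things in the scene. Friction and masses are not known exactly. Their poses are not given: they have to be found in the camera images.
- wedge: yellow plastic wedge, 145 long (x), 44 wide (y), 0.1 to 0.2 kg, flat on the bench, left or right of the fixture. Origin: on its underside, below the middle of the grip block; x points to the thin end. From x = -15 to 15 mm it is 20 thick with the grip block on top (30 along x, 24 along y, top 58 above the underside): grip it from above across y, over the 20 mm shoulders beside it
- wedge_tip (a point): middle of the wedge's thin edge, on its underside, 130 mm ahead of the wedge's origin. The edge is 3 mm thick; from there the top rises evenly, 15 mm per 100 mm, to the grip block's shoulder
- base: fixed base of the fixture. Origin: middle of the channel, below the nose's foot, 0 to 5 mm above the bench (z = 0) as it stands on packing, different each time; x points along the channel, the way the wedge is pushed in. Two steel rails, 10 high, 50 mm apart (3 mm play beside the wedge on each side), from x = 0 to 115 mm; from x = 0 to -30 mm they flare to 59 mm apart. The bench is the floor
- nose (a point): middle of the front upper edge of the plate's nose, 44 wide. Its foot is under it, 12 mm farther in: a bar 12 in diameter and 30 long across the channel, 5 to 10 mm above the bench at the start. The plate, pivoted 180 mm behind the foot, starts on its lower stop, 0.035 rad nose-down; past an upper stop 0.020 rad nose-up the wedge only jams. It presses with 3 to 5 N on what is under the foot
- ball (a joint): position (m) of the white ball, 14 in diameter, in the level's curved green tube: it rolls to the low end. 0 is centred between the two black lines (3.2 mm to spare to either line); negative is towards the nose. 0.8 mm per 0.001 rad of tilt: it starts at -0.028 and goes to 0 and beyond as the nose is raised, 1 mm per 1.5 mm of wedge travel, settling in 1.5 s. How deep the wedge must go differs each time
- tube_mid (a point): middle of the level's tube, midway between the two black lines, 115 mm behind the foot. The dark level body under it, 140 x 30 mm, stands on the plate from 45 to 185 mm behind the foot, the ball reaching about 65 mm above the bench
- packer: black parallel packer, 145 x 44 x 24 mm with a grip block like the wedge's, origin and axes as for the wedge; too thick for this job, to be left alone. It lies on the other side of the fixture from the wedge
- screwdriver: screwdriver lying on the bench, left; leave it alone
- wrench: wrench lying on the bench, right; leave it alone
- collar: steel collar, 52 mm across, 20 high; leave it alone
- oil: white oil bottle, 48 mm across, 110 high; leave it alone
- spindle: stepped steel spindle standing upright, 28 mm across, 75 high; leave it alone
There are look-alikes about, which are no part of the job. There is more than one size of the wedge; the one meant has the size given above.

How it is judged:
By the outcome, as a careful person would: the job done as asked, in the order asked, and still so for the second after the job is handed in, with the robot touching nothing.
It also fails if it takes over 67 s, if anything falls off the work surface, if the arm or the gripper's body presses on something with over 40 N, if the wrist force passes 120 N, or if a joint passes its speed limit or range.

## Working session

There is one attempt and no reset: what is moved stays moved. The work goes in short steps, Python scripts to look and compute and a shell command to move; the robot and the scene stay as the last step left them, time stands still between calls to the robot, and variables do not carry over. Pictures are saved under pics/ and viewed, at most 10 in all, crops included, and the job is handed in when it is done.

```bash
mkdir -p pics; ls
python3 - <<'E'
from bench import ctrl
import cv2,numpy as np
s=ctrl.get_state();print(s['time'],s['position'],s['tool_rot'],s['grip_width'],s['ft_force'])
for n in('top','scene'):
    d=ctrl.get_image(n);cv2.imwrite(f'pics/{n}0.png',d['pixels'])
    print(n,d['fx'],d['cx'],d['cy'],np.round(d['R'],3).tolist(),np.round(d['t'],3).tolist())
    for l in('wedge','packer','base','nose','ball','tube_mid'):
        print(l,[(round(r['p'],2),np.round(r['at']).tolist(),int(r['region'].sum())) for r in ctrl.silhouettes(l,d)[:4]])
a=cv2.imread('pics/top0.png');cv2.imwrite('pics/top0b.png',cv2.resize(a,(800,600)))
E
```

```text
pics
0.0 [ 0.28659055 -0.58317316  0.40364786] [-3.05818336e+00 -7.10977967e-01  8.29684069e-04] 1.000760432935118 [-0.43552097  0.11513158  0.61990958]
top 358.68049349479145 265.4027584118562 190.71025293781096 [[-0.012, -1.0, 0.014], [-0.988, 0.009, -0.155], [0.155, -0.016, -0.988]] [0.002, 0.573, 1.092]
wedge [(0.8, [165.0, 247.0], 394), (0.67, [193.0, 196.0], 586), (0.62, [213.0, 253.0], 301), (0.2, [356.0, 150.0], 250)]
packer [(0.85, [342.0, 189.0], 681), (0.56, [133.0, 180.0], 333), (0.27, [267.0, 115.0], 1911)]
base [(0.78, [265.0, 119.0], 3345)]
nose [(0.97, [266.0, 116.0], 1879)]
ball [(0.3, [341.0, 187.0], 627)]
tube_mid [(0.82, [268.0, 118.0], 1944)]
scene 378.551122316622 252.54889988321318 197.03736734622143 [[-0.803, 0.596, -0.015], [0.435, 0.57, -0.697], [-0.407, -0.566, -0.717]] [0.456, -0.197, 1.38]
wedge [(0.94, [331.0, 218.0], 407), (0.63, [307.0, 262.0], 981), (0.59, [377.0, 255.0], 521)]
packer [(0.95, [204.0, 168.0], 624)]
base [(0.81, [179.0, 240.0], 4420)]
nose [(0.76, [177.0, 240.0], 2388)]
ball [(0.21, [273.0, 312.0], 331)]
tube_mid [(0.71, [179.0, 239.0], 2369)]
```

View pics/top0b.png

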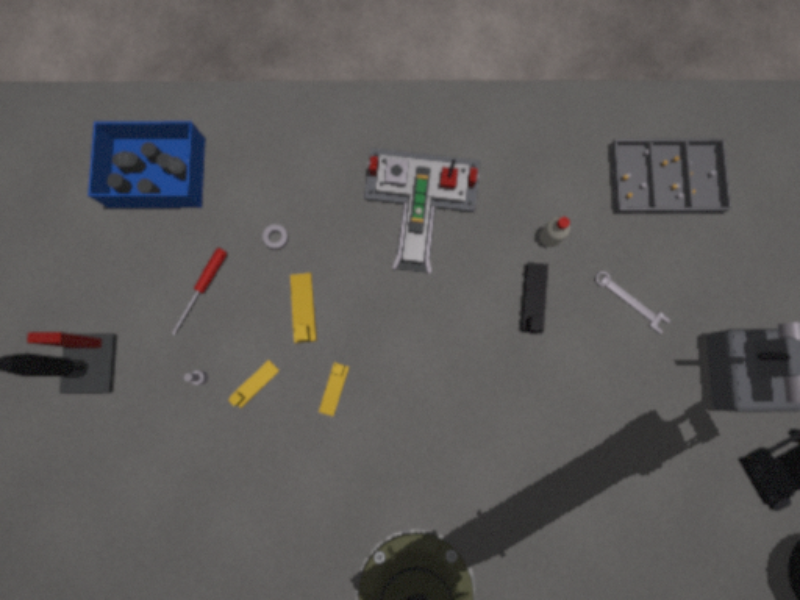

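View pics/scene0.png

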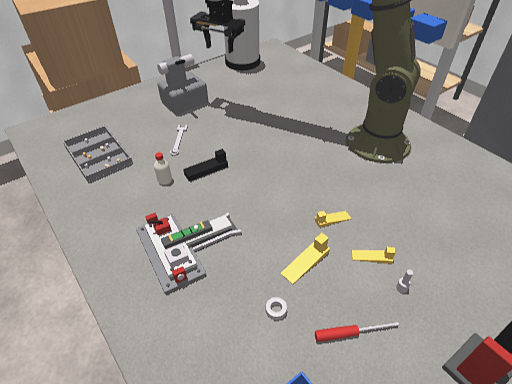

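The top view shows the large yellow wedge at about (302,307) in the 800x600 picture, thin end up (away from the robot). The channel mouth is at (413,268), pointing up, and the packer is on the right at (534,298). Next I'll measure.

```bash
cat > h.py <<'E'
from bench import ctrl
import cv2,numpy as np
from scipy.spatial.transform import Rotation as Ro
def cam(d,s=None):
    "returns R,t world->camera"
    if 'mount' in d:
        T=np.eye(4);T[:3,:3]=Ro.from_rotvec(s['tool_rot']).as_matrix();T[:3,3]=s['position']
        W=np.linalg.inv(T@np.array(d['mount']));return W[:3,:3],W[:3,3]
    return np.array(d['R']),np.array(d['t'])
def px2w(d,uv,z,s=None):
    R,t=cam(d,s);uv=np.atleast_2d(uv).astype(float)
    r=np.c_[(uv[:,0]-d['cx'])/d['fx'],(uv[:,1]-d['cy'])/d['fy'],np.ones(len(uv))]@R
    c=-R.T@t;return c+r*((z-c[2])/r[:,2])[:,None]
def w2px(d,X,s=None):
    R,t=cam(d,s);p=np.atleast_2d(X)@R.T+t
    return np.c_[p[:,0]/p[:,2]*d['fx']+d['cx'],p[:,1]/p[:,2]*d['fy']+d['cy']]
def rect(d,reg,z,s=None):
    c,_=cv2.findContours(reg.astype(np.uint8),cv2.RETR_EXTERNAL,cv2.CHAIN_APPROX_NONE)
    c=max(c,key=cv2.contourArea)[:,0]
    w=px2w(d,c,z,s)[:,:2]
    return cv2.minAreaRect((w*1000).astype(np.float32))
def go(s,X,yaw_dir):
    "move of grasp point to X (tool down), tool y along yaw_dir (rad): fractions"
    R=Ro.from_rotvec(s['tool_rot']).as_matrix()
    y=np.arctan2(R[1,1],R[0,1]);e=(yaw_dir-y+np.pi/2)%np.pi-np.pi/2
    dl=np.array(X)-(s['position']+R[:,2]*.164)
    return np.round(R.T@dl/.2,4),'yaw(tool z)',round(-e/np.pi,4),'tool y dir',round(y,3)
E
python3 - <<'E'
from h import *
d=ctrl.get_image('top')
for l in('wedge','packer'):
    for r in ctrl.silhouettes(l,d)[:4]:print(l,r['p'],np.round(r['at']),rect(d,r['region'],.01))
k=.64
for n,p in dict(tip=(301,274),block=(302,333),mouthL=(397,268),mouthR=(430,270),nose=(413,262),tube=(420,195)).items():
    print(n,px2w(d,np.array(p)*k,dict(block=.058,tube=.05,nose=.03).get(n,.005)).round(3))
w=ctrl.get_image('wrist');print(w['fx'],w['cx'],w['cy'],np.round(w['mount'],3).tolist())
s=ctrl.get_state();print(Ro.from_rotvec(s['tool_rot']).as_matrix().round(3).tolist())
E
```

```text
wedge 0.69 [161. 246.] ((403.65203857421875, 325.7506408691406), (36.34601974487305, 113.48689270019531), 45.52263259887695)
wedge 0.67 [196. 198.] ((560.3711547851562, 227.9425811767578), (146.2196502685547, 48.90272903442383), 3.309253454208374)
wedge 0.65 [212. 250.] ((393.322998046875, 163.2174072265625), (30.17249298095703, 100.8100814819336), 73.53902435302734)
packer 0.71 [341. 189.] ((577.56689453125, -255.1856231689453), (46.99978256225586, 143.8699493408203), 85.26073455810547)
packer 0.7 [404. 189.] ((570.1981811523438, -461.3085021972656), (165.07550048828125, 35.058204650878906), 49.25334930419922)
tip [[0.632 0.234 0.005]]
block [[0.503 0.22  0.058]]
mouthL [[0.643 0.032 0.005]]
mouthR [[ 0.639 -0.038  0.005]]
nose [[ 0.651 -0.002  0.03 ]]
tube [[ 0.788 -0.018  0.05 ]]
286.10030486843425 258.6457263154343 191.82340197812402 [[0.0, -0.97, -0.242, 0.066], [1.0, 0.0, -0.001, 0.0], [0.001, -0.242, 0.97, 0.021], [0.0, 0.0, 0.0, 1.0]]
[[0.897, 0.441, -0.0], [0.441, -0.897, -0.0], [-0.0, 0.0, -1.0]]
```

```bash
python3 -m jog '{"translation":[[1,-1,0],[1,-1,0],[1,-1,0],[1,-1,0],[1,-1,0]],"yaw":[0,0,0,0,0],"jaw":[0,0,0,0,0]}'
python3 -m jog '{"translation":[[1,-1,0],[1,-1,0],[1,-1,0],[1,-1,0],[1,-1,0]],"yaw":[0,0,0,0,0],"jaw":[0,0,0,0,0]}'
python3 - <<'E'
from h import *
print(go(ctrl.get_state(),[.503,.215,.2],np.radians(95)))
E
```

```text
time: 1.52
position: [0.3792, -0.312, 0.4052]
tool_rot: [3.058, 0.718, 0.001]
ft_force: [-0.8, -0.3, -0.4]
grip_width: 1.001
grip_force: 0.0
time: 2.15
position: [0.4697, -0.0441, 0.4053]
tool_rot: [3.058, 0.718, 0.002]
ft_force: [0.6, -0.1, -0.5]
grip_width: 0.998
grip_force: 0.0
(array([ 0.7247, -1.0863,  0.2066]), 'yaw(tool z)', np.float64(0.1191), 'tool y dir', np.float64(-1.109))
```

```bash
python3 -m jog '{"translation":[[0.72,-1,0.2],[0.72,-1,0.2],[0.72,-1,0.2],[0.72,-1,0.2],[0.72,-1,0.2],[0.72,-1,0.2]],"yaw":[0.12,0.12,0.12,0.12,0.12,0.12],"jaw":[0,0,0,0,0,0]}'
python3 - <<'E'
from h import *
s=ctrl.get_state();d=ctrl.get_image('wrist');cv2.imwrite('pics/w1.png',d['pixels'])
m=cv2.inRange(cv2.cvtColor(d['pixels'],cv2.COLOR_BGR2HSV),(18,90,40),(38,255,255))
for r in ctrl.silhouettes('wedge',d)[:2]:print(r['p'],r['at'],rect(d,r['region'],.01,s))
print(go(s,[.503,.218,.2],np.radians(95)))
E
```

```text
time: 2.9
position: [0.5098, 0.197, 0.3645]
tool_rot: [-3.138, -0.132, 0.001]
ft_force: [0.0, -0.2, -0.1]
grip_width: 0.999
grip_force: 0.0
0.94 [275.5, 271.3] ((384.7349548339844, 166.43814086914062), (34.53196334838867, 45.031944274902344), 4.8792948722839355)
0.67 [234.3, 131.5] ((555.3916015625, 227.95297241210938), (156.18223571777344, 47.05247497558594), 4.782248497009277)
(array([-0.0241, -0.1065,  0.0024]), 'yaw(tool z)', np.float64(-0.001), 'tool y dir', np.float64(-1.487))
```

View pics/w1.png

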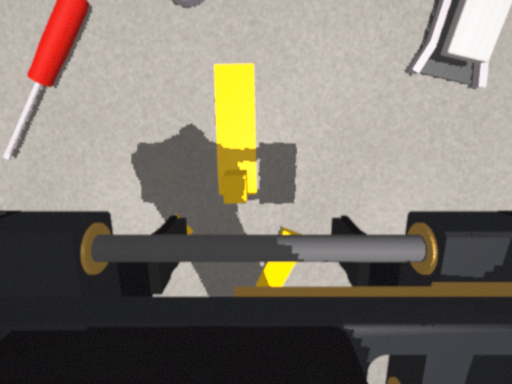

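The wedge is in view: thin-edge corners at (215,64) and (254,64), rear shoulder corner at (257,192), grip block around (233,185).

Run:
```python
from h import *
s=ctrl.get_state();d=ctrl.get_image('wrist')
t=px2w(d,[(215,64),(254,64)],.003,s);b=px2w(d,[(257,192)],.02,s);print(t,b)
m=t.mean(0)[:2]
for a in (2,3,4,5,6):
    x=np.array([np.cos(np.radians(a)),np.sin(np.radians(a))]);y=np.array([-x[1],x[0]])
    o=m-.13*x; P=lambda X,Y,Z:np.r_[o+X*x+Y*y,Z]
    print(a,o,w2px(d,[P(130,22,0)*0+P(.13,.022,.003),P(.13,-.022,.003),P(-.015,-.022,.02),P(-.015,.022,.02),P(-.015,.012,.058),P(-.015,-.012,.058),P(.015,-.012,.058),P(.015,.012,.058)],s).round().tolist())
```

```text
[[0.63292086 0.25180299 0.003     ]
 [0.6363362  0.20887238 0.003     ]] [[0.49556584 0.19447336 0.02      ]]
2 [0.50470772 0.22580075] [[215.0, 63.0], [254.0, 65.0], [249.0, 196.0], [212.0, 194.0], [215.0, 204.0], [238.0, 205.0], [239.0, 176.0], [216.0, 175.0]]
3 [0.50480669 0.22353401] [[215.0, 63.0], [254.0, 65.0], [251.0, 195.0], [214.0, 194.0], [218.0, 204.0], [241.0, 204.0], [241.0, 176.0], [218.0, 175.0]]
4 [0.5049452  0.22126934] [[215.0, 64.0], [254.0, 64.0], [253.0, 195.0], [216.0, 195.0], [220.0, 204.0], [243.0, 204.0], [243.0, 176.0], [220.0, 176.0]]
5 [0.50512322 0.21900744] [[215.0, 64.0], [254.0, 64.0], [256.0, 195.0], [218.0, 195.0], [223.0, 204.0], [246.0, 204.0], [245.0, 176.0], [221.0, 176.0]]
6 [0.50534068 0.21674899] [[215.0, 65.0], [254.0, 63.0], [258.0, 194.0], [220.0, 195.0], [225.0, 204.0], [248.0, 204.0], [247.0, 175.0], [223.0, 176.0]]
```

```bash
python3 -m jog '{"translation":[[-0.017,-0.109,0.1],[-0.017,-0.109,0.35],[-0.017,-0.109,0.6],[-0.017,-0.109,0.79],[-0.017,-0.109,0.79],[-0.017,-0.109,0.79]],"yaw":[0,0,0,0,0,0],"jaw":[0,0,0,0,0,0]}'
python3 -m jog '{"translation":[[0,0,0],[0,0,0],[0,0,0],[0,0,0],[0,0,0],[0,0,0],[0,0,0],[0,0,0]],"yaw":[0,0,0,0,0,0,0,0],"jaw":[1,1,1,1,1,1,1,1]}' 25
```

```text
time: 3.8
position: [0.5061, 0.216, 0.2084]
tool_rot: [-3.139, -0.123, -0.004]
ft_force: [-0.2, 0.0, 0.5]
grip_width: 1.0
grip_force: 0.0
time: 4.8
position: [0.505, 0.2166, 0.2066]
tool_rot: [3.139, 0.126, -0.0]
ft_force: [0.2, 0.0, 0.1]
grip_width: 0.278
grip_force: 24.6
```

```bash
python3 -m jog '{"translation":[[0,0,-0.25],[-0.1,0.3,-0.5],[-0.2,0.6,-0.5],[-0.2,0.98,-0.5],[-0.2,0.98,-0.5],[-0.2,0.98,-0.5],[-0.2,0.98,-0.5],[-0.2,0.98,-0.5]],"yaw":[0,0,0.03,0.064,0.064,0.064,0.064,0.064],"jaw":[1,1,1,1,1,1,1,1]}'
python3 - <<'E'
from h import *
s=ctrl.get_state();d=ctrl.get_image('wrist');cv2.imwrite('pics/w2.png',cv2.resize(d['pixels'][:300],None,fx=1.5,fy=1.5))
for l in('base','nose','wedge'):
  for r in ctrl.silhouettes(l,d)[:1]:
    ys,xs=np.nonzero(r['region']);print(l,r['p'],r['at'],xs.min(),xs.max(),ys.min(),ys.max())
print(s['position'],s['tool_rot'],go(s,s['position'],0))
E
```

```text
time: 5.8
position: [0.4808, 0.0195, 0.3066]
tool_rot: [-3.136, 0.186, 0.0]
ft_force: [1.0, 0.2, -1.6]
grip_width: 0.28
grip_force: 24.6
base 0.69 [279.8, 0.0] 209 307 0 15
wedge 0.75 [255.4, 119.0] 214 295 2 284
[0.48080608 0.01948783 0.30663036] [-3.13570245e+00  1.85992017e-01  3.97211583e-04] (array([ 0.  , -0.  , -0.82]), 'yaw(tool z)', np.float64(0.4623), 'tool y dir', np.float64(-1.689))
```

View pics/w2.png

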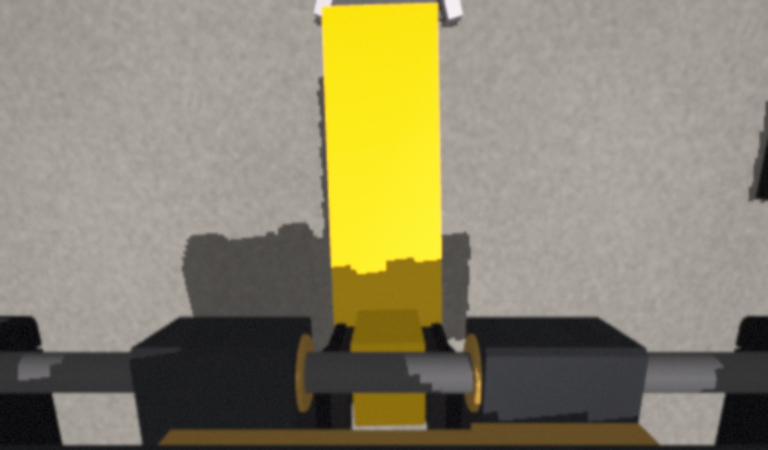

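```bash
python3 -m jog '{"translation":[[0.17,-0.25,-0.25],[0.34,-0.49,-0.5],[0.34,-0.49,-0.5],[0.34,-0.49,-0.5],[0.34,-0.49,-0.5]],"yaw":[0,0,0,0,0],"jaw":[1,1,1,1,1]}'
python3 - <<'E'
from h import *
s=ctrl.get_state();d=ctrl.get_image('wrist')
np.savez('w3.npz',p=s['position'],r=s['tool_rot'],R=cam(d,s)[0],t=cam(d,s)[1])
for l in('base','nose','wedge'):
  for r in ctrl.silhouettes(l,d)[:1]:
    ys,xs=np.nonzero(r['region']);print(l,r['p'],r['at'],xs.min(),xs.max(),ys.min(),ys.max())
print(s['position'],s['tool_rot'])
cv2.imwrite('pics/w3.png',d['pixels']);c=d['pixels'][0:200,250:500];cv2.imwrite('pics/w3c.png',cv2.resize(c,None,fx=3,fy=3,interpolation=cv2.INTER_CUBIC))
E
```

```text
time: 6.62
position: [0.5596, 0.1063, 0.4054]
tool_rot: [3.134, -0.191, -0.004]
ft_force: [0.0, -0.3, -1.1]
grip_width: 0.276
grip_force: 24.8
base 0.75 [334.9, 49.7] 301 370 0 101
nose 0.75 [345.4, 39.6] 319 367 0 84
wedge 0.97 [256.5, 117.8] 217 295 2 282
[0.55962507 0.10626231 0.40540929] [ 3.1344884  -0.19081452 -0.0037572 ]
```

View pics/w3c.png

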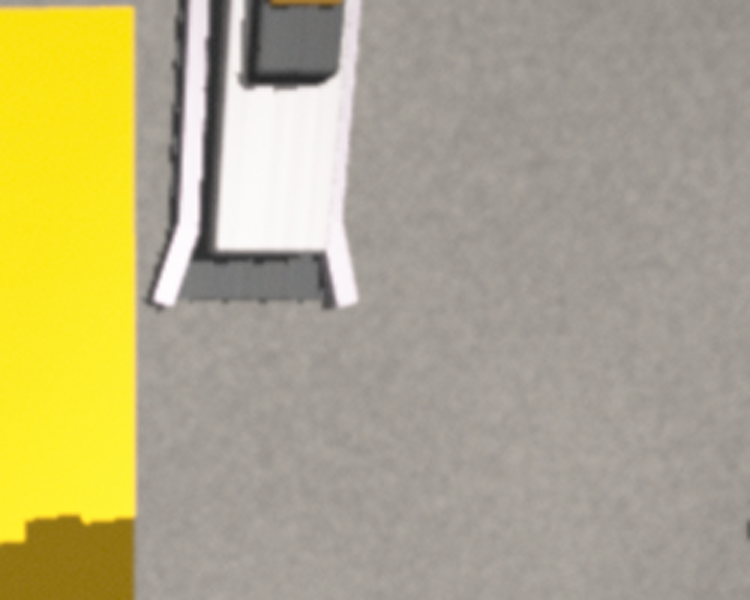

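The crop shows the mouth's inner corners at about (176,306) and (338,306), the flare kinks at about (198,228) and (343,222 outer), and the nose edge from (214,250) to (326,250).

Run:
```python
from h import *
f=np.load('w3.npz');d=ctrl.get_image('wrist')
s=dict(position=f['p'],tool_rot=f['r'])
q={'LoF':(152,302),'LiF':(176,306),'RiF':(338,306),'RoF':(357,300),'LoK':(179,228),'Lo0':(188,2),'LiK':(198,228),'RoK':(343,222),'Ro0':(360,2)}
W={k:px2w(d,np.array(v)/3+[250,0],.0125,s)[0] for k,v in q.items()}
for k,v in W.items():print(k,v.round(4))
g=lambda a,b:np.degrees(np.arctan2(*(W[b]-W[a])[[1,0]])).round(2)
print('ang L',g('LoK','Lo0'),'R',g('RoK','Ro0'),'mouth normal',g('RiF','LiF')-90,g('RoF','LoF')-90)
print('gap',np.linalg.norm(W['LiF']-W['RiF']),'outer mouth',np.linalg.norm(W['LoF']-W['RoF']),'outer K',np.linalg.norm(W['LoK']-W['RoK']))
print('mid',(W['LiF']+W['RiF'])/2,(W['LoF']+W['RoF'])/2,(W['LoK']+W['RoK'])/2,(W['Lo0']+W['Ro0'])/2)
for z in(.02,.025,.03,.035,.04):
    n=px2w(d,np.array([(214,250),(326,250)])/3+[250,0],z,s);print(z,np.linalg.norm(n[0]-n[1]).round(4),n.mean(0).round(4),np.degrees(np.arctan2(*(n[0]-n[1])[[1,0]]))-90)
# held wedge tip seen
print('tip', go(s,[0,0,0],0)[-1])
im=cv2.imread('pics/w3.png');print([px2w(d,[(c,3)],f['p'][2]-.164-.042+.003,s).round(4).tolist() for c in(217,295)])
c=cv2.resize(im[0:110,200:310],None,fx=5,fy=5,interpolation=cv2.INTER_CUBIC);cv2.imwrite('pics/w3d.png',c)
```

```text
LoF [0.6418 0.0433 0.0125]
LiF [0.639  0.0336 0.0125]
RiF [ 0.6309 -0.033   0.0125]
RoF [ 0.6323 -0.0409  0.0125]
LoK [0.669  0.03   0.0125]
Lo0 [0.7493 0.0203 0.0125]
LiK [0.6681 0.0223 0.0125]
RoK [ 0.6632 -0.0361  0.0125]
Ro0 [ 0.7414 -0.045   0.0125]
ang L -6.89 R -6.51 mouth normal -6.950000000000003 -6.409999999999997
gap 0.06710515511591827 outer mouth 0.08475324661174513 outer K 0.06635363094264111
mid [6.34937561e-01 2.69949209e-04 1.25000000e-02] [0.63704102 0.00119633 0.0125    ] [ 0.66612699 -0.00305624  0.0125    ] [ 0.74532589 -0.01236163  0.0125    ]
0.02 0.0448 [ 0.6555 -0.0041  0.02  ] -6.9428210871173945
0.025 0.0442 [ 0.6551 -0.0027  0.025 ] -6.9428210871173945
0.03 0.0435 [ 0.6547 -0.0013  0.03  ] -6.9428210871173945
0.035 0.0429 [6.543e-01 1.000e-04 3.500e-02] -6.9428210871173945
0.04 0.0423 [0.6539 0.0015 0.04  ] -6.9428210871173945
tip -1.692
[[[0.6914, 0.1136, 0.2024]], [[0.6861, 0.07, 0.2024]]]
```

View pics/w3d.png

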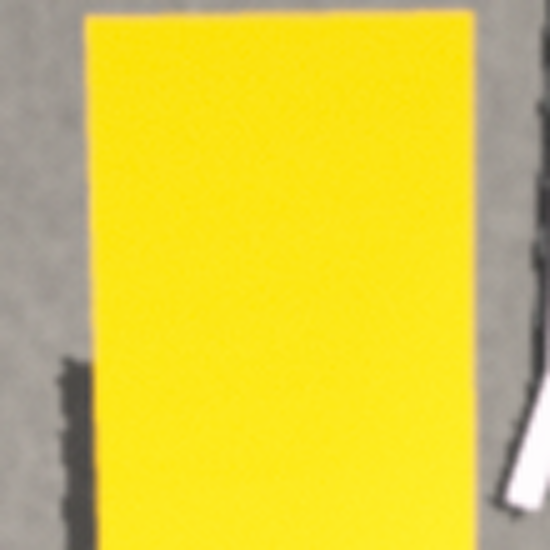

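```bash
python3 -m jog '{"translation":[[-0.28,0.25,0.1],[-0.28,0.481,0.3],[-0.28,0.481,0.6],[-0.28,0.481,0.85],[-0.28,0.481,0.96],[-0.28,0.481,0.96],[-0.28,0.481,0.96]],"yaw":[0.002,0.002,0.002,0.002,0.002,0.002,0.002],"jaw":[1,1,1,1,1,1,1]}'
python3 - <<'E'
from h import *
s=ctrl.get_state();d=ctrl.get_image('wrist');f=cv2.resize(d['pixels'][:220,120:400],None,fx=2.7,fy=2.7,interpolation=cv2.INTER_CUBIC);cv2.imwrite('pics/w4.png',f)
print(s['position'],go(s,[.4927,.0175,.0426],np.radians(-97.2)),s['ft_force'])
E
```

```text
time: 7.75
position: [0.4936, 0.0183, 0.2159]
tool_rot: [3.135, -0.201, 0.003]
ft_force: [-0.2, -0.5, -0.8]
grip_width: 0.272
grip_force: 24.8
[0.49362689 0.01826306 0.21589227] (array([-0.0058,  0.0044,  0.0465]), 'yaw(tool z)', np.float64(-0.0007), 'tool y dir', np.float64(-1.699)) [-0.24326343 -0.52578011 -0.79741148]
```

```bash
python3 -m jog '{"translation":[[0,0.004,0.03],[0,0.004,0.047],[0,0.004,0.047],[0,0.004,0.047]],"yaw":[0,0,0,0],"jaw":[1,1,1,1]}'
python3 - <<'E'
from h import *
s=ctrl.get_state();d=ctrl.get_image('wrist');f=cv2.resize(d['pixels'][:220,120:400],None,fx=2.7,fy=2.7,interpolation=cv2.INTER_CUBIC);cv2.imwrite('pics/w4.png',f)
print(s['position'],go(s,[.4927,.0175,.0426],np.radians(-97.2)),s['ft_force'])
E
```

```text
time: 8.3
position: [0.4934, 0.0174, 0.2065]
tool_rot: [3.134, -0.2, 0.002]
ft_force: [-2.0, 0.3, 5.8]
grip_width: 0.273
grip_force: 24.9
[0.4933721  0.01743313 0.20646799] (array([-0.0042, -0.0006, -0.0007]), 'yaw(tool z)', np.float64(-0.0006), 'tool y dir', np.float64(-1.698)) [-2.02836785  0.33894003  5.8371118 ]
```

View pics/w4.png

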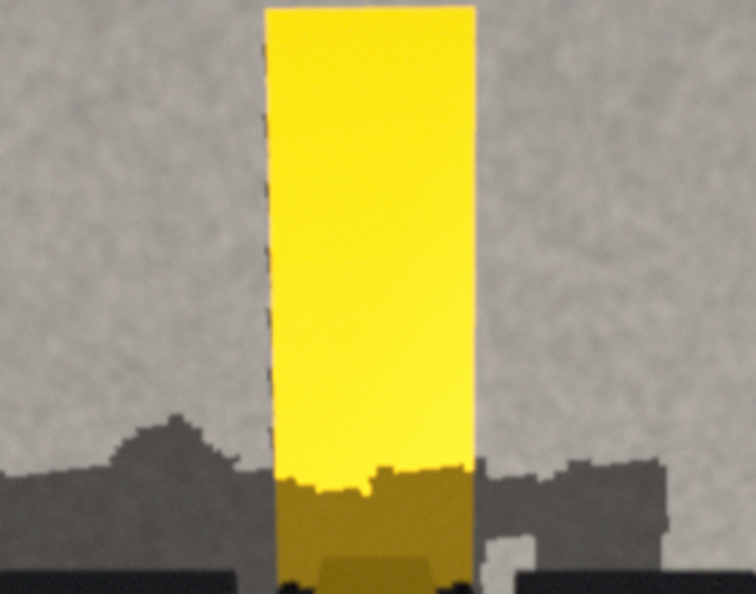

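```bash
python3 -m jog '{"translation":[[0.04,0,-0.002],[0.08,-0.001,-0.002],[0.12,-0.001,-0.002],[0.16,-0.001,-0.002],[0.2,-0.002,-0.002],[0.2,-0.002,-0.002]],"yaw":[0,0,0,0,0,0],"jaw":[1,1,1,1,1,1]}'
cat > b.py <<'E'
from h import *
import sys
s=ctrl.get_state();p=s['position'];u=np.array([np.cos(np.radians(-6.75)),np.sin(np.radians(-6.75))]);o=np.array([.6665,-.0031])
e=p[:2]-o;print('t',s['time'],'tip depth mm',1000*(e@u+.13),'lat',1000*(e@[-u[1],u[0]]),'z',p[2],'F',s['ft_force'].round(1),'Faxis',s['ft_force'][:2]@u)
E
python3 b.py
```

```text
time: 9.1
position: [0.5337, 0.0129, 0.2065]
tool_rot: [-3.135, 0.2, -0.003]
ft_force: [1.2, 0.7, 4.8]
grip_width: 0.274
grip_force: 24.9
t 9.1 tip depth mm -3.8027671694649543 lat 0.27276036635222667 z 0.20647478084118565 F [1.2 0.7 4.8] Faxis 1.1082250976552892
```

```bash
python3 -m jog '{"translation":[[0.04,0,0],[0.08,-0.001,0],[0.11,-0.001,0],[0.14,-0.001,0],[0.17,-0.002,0],[0.2,-0.002,0],[0.2,-0.002,0]],"yaw":[0,0,0,0,0,0,0],"jaw":[1,1,1,1,1,1,1]}'
python3 b.py
python3 - <<'E'
from h import *
ims=[]
for n in('top','scene'):
    d=ctrl.get_image(n)
    X=np.array([.6665,-.0031,0])+.115*np.array([.9931,-.1175,0])+[0,0,.055]
    c=w2px(d,X)[0].round().astype(int);print(n,c)
    ims.append(cv2.resize(d['pixels'][c[1]-35:c[1]+35,c[0]-28:c[0]+28],None,fx=7,fy=7,interpolation=cv2.INTER_CUBIC))
cv2.imwrite('pics/b1.png',np.hstack(ims))
E
```

```text
time: 9.98
position: [0.5727, 0.0084, 0.2065]
tool_rot: [-3.135, 0.2, -0.001]
ft_force: [-1.4, 0.4, 6.6]
grip_width: 0.274
grip_force: 25.0
t 9.975 tip depth mm 35.4542867769512 lat 0.40718691140308877 z 0.206471974850325 F [-1.4  0.4  6.6] Faxis -1.4253181200729867
top [269 127]
scene [186 232]
```

View pics/b1.png

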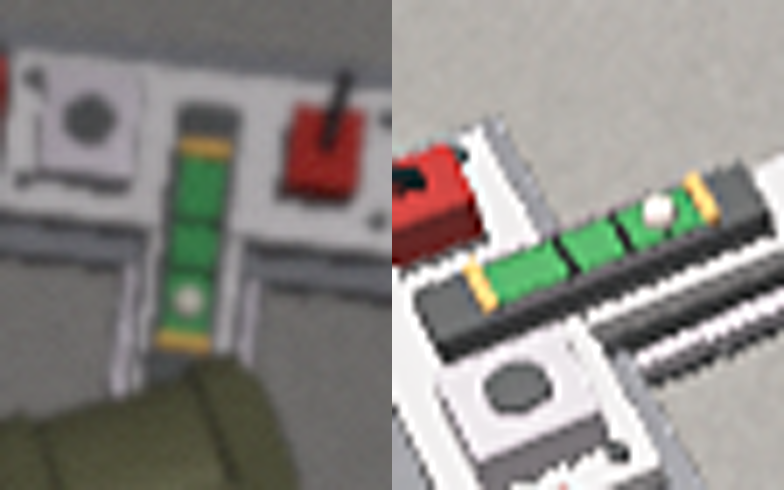

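Both views show the ball near the nose end of the tube: scene crop (657,210), with the lines at (567,257) and (624,235); top crop y=298, with the lines at y=220 and 267. I'll measure it against the yellow end bands.

```bash
cat > ball.py <<'E'
from h import *
def meas(im,c):
    k=8;a=cv2.resize(im[c[1]-28:c[1]+28,c[0]-28:c[0]+28],None,fx=k,fy=k,interpolation=cv2.INTER_CUBIC)
    h=cv2.cvtColor(a,cv2.COLOR_BGR2HSV)
    cen=lambda m:[(t[2][i],t[3][i]) for t in [cv2.connectedComponentsWithStats(m)] for i in range(1,t[0])]
    g=cv2.inRange(h,(45,90,40),(85,255,255));hull=cv2.convexHull(cv2.findNonZero(g))
    roi=cv2.fillPoly(np.zeros(g.shape,np.uint8),[hull],255)
    y=sorted(cen(cv2.inRange(h,(12,80,90),(32,255,255))),key=lambda t:-t[0][4])[:2]
    Y=sorted([t[1] for t in y],key=lambda p:p[1])  # far end / near
    w=cv2.inRange(h,(0,0,int(.72*h[...,2][roi>0].max())),(180,75,255))&roi
    b=max(cen(w),key=lambda t:t[0][4]);b=b[1]
    return Y,b
def pos(im,c,nose):
    Y,b=meas(im,c);Y=np.array(Y)
    if nose=='up':Y=Y[::-1]
    d=Y[0]-Y[1];m=Y.mean(0)
    return round(float((b-m)@d/(d@d)*80),2),np.round(Y/8,1).tolist(),np.round(b/8,1).tolist()
if __name__=='__main__':
    import sys
    if len(sys.argv)>1:I={n:cv2.imread(f'pics/{n}0.png') for n in('top','scene')}
    else:I={n:ctrl.get_image(n)['pixels'] for n in('top','scene')}
    for n,c,q in(('top',(269,121),'down'),('scene',(186,232),'up')):
        try:print(n,*pos(I[n],c,q))
        except Exception as e:print(n,e)
E
python3 ball.py 0; python3 ball.py
```

```text
top -22.46 [[29.4, 20.0], [26.0, 47.9]] [27.1, 41.8]
scene -24.84 [[12.6, 34.0], [44.3, 21.4]] [37.9, 22.9]
top -22.23 [[29.4, 20.0], [26.2, 47.9]] [27.1, 41.8]
scene -24.82 [[12.6, 34.1], [44.3, 21.4]] [37.9, 23.0]
```

```bash
python3 -m jog '{"translation":[[0.02,0,0],[0.04,0,0],[0.06,0,0],[0.08,-0.001,0],[0.1,-0.001,0],[0.1,-0.001,0],[0.1,-0.001,0],[0.1,-0.001,0]],"yaw":[0,0,0,0,0,0,0,0],"jaw":[1,1,1,1,1,1,1,1]}' >/dev/null; python3 b.py; python3 ball.py
```

```text
t 11.175 tip depth mm 53.60343132115962 lat 1.0099855650508183 z 0.20644285407808252 F [-9.7  1.8 13.5] Faxis -9.847662471302339
top index 1 is out of bounds for axis 0 with size 1
scene -18.21 [[12.5, 34.1], [44.2, 21.1]] [35.2, 23.8]
```

```bash
python3 -m jog '{"translation":[[0.02,0.001,-0.001],[0.04,0.002,-0.002],[0.06,0.003,-0.002],[0.08,0.003,-0.002],[0.1,0.003,-0.002],[0.1,0.003,-0.002],[0.1,0.003,-0.002],[0.1,0.003,-0.002]],"yaw":[0,0,0,0,0,0,0,0],"jaw":[1,1,1,1,1,1,1,1]}' >/dev/null; python3 b.py; python3 ball.py
python3 -m jog '{"translation":[[0,0,0],[0,0,0],[0,0,0],[0,0,0],[0,0,0],[0,0,0],[0,0,0],[0,0,0]],"yaw":[0,0,0,0,0,0,0,0],"jaw":[1,1,1,1,1,1,1,1]}' >/dev/null; python3 b.py; python3 ball.py
```

```text
t 12.275 tip depth mm 73.78749580633063 lat 0.08591626931476852 z 0.20647623950366867 F [-6.7  0.7  9.2] Faxis -6.746590776402608
top index 1 is out of bounds for axis 0 with size 1
scene -52.26 [[51.2, 33.9], [44.0, 20.6]] [30.4, 25.5]
t 13.375 tip depth mm 73.78324211639746 lat 0.060901955069510814 z 0.20647183722642728 F [-7.2  2.   8.7] Faxis -7.365270566231393
top index 1 is out of bounds for axis 0 with size 1
scene -52.8 [[51.2, 33.9], [44.0, 20.6]] [29.1, 26.0]
```

```bash
python3 - <<'E'
s=open('ball.py').read()
s=s.replace("reverse","").replace("y=sorted(cen(cv2.inRange(h,(12,80,90),(32,255,255)))","yy=cv2.inRange(h,(12,80,90),(32,255,255));yy[240:,320:]=0;yy[:,47*8:]=0\n    y=sorted(cen(yy)")
open('ball.py','w').write(s)
E
python3 -m jog '{"translation":[[0,0,0],[0,0,0],[0,0,0],[0,0,0],[0,0,0],[0,0,0],[0,0,0],[0,0,0]],"yaw":[0,0,0,0,0,0,0,0],"jaw":[1,1,1,1,1,1,1,1]}' >/dev/null; python3 b.py; python3 ball.py
python3 - <<'E'
from h import *
d=ctrl.get_image('scene');c=d['pixels'][204:260,158:214];cv2.imwrite('pics/b2.png',cv2.resize(c,None,fx=10,fy=10,interpolation=cv2.INTER_CUBIC))
E
```

```text
t 14.475 tip depth mm 73.77101236580363 lat 0.06496385691997977 z 0.20644890932363372 F [-6.9  1.4  8.6] Faxis -7.007345994969325
top index 1 is out of bounds for axis 0 with size 1
scene -3.23 [[12.5, 34.1], [44.0, 20.6]] [29.2, 26.0]
```

View pics/b2.png

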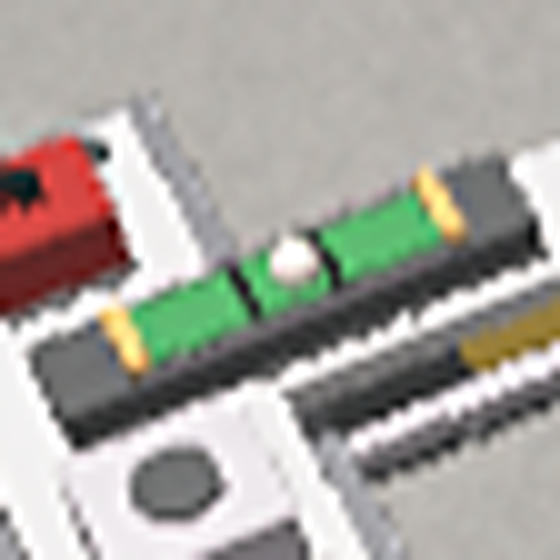

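The ball at (294,259) lies between the lines at (247,292) and (328,257), but on the nose side by 2–3 mm. About 4 mm more is needed.

```bash
python3 -m jog '{"translation":[[0.01,0,0],[0.02,0,0],[0.02,0,0],[0.02,0,0],[0.02,0,0],[0.02,0,0],[0.02,0,0],[0.02,0,0]],"yaw":[0,0,0,0,0,0,0,0],"jaw":[1,1,1,1,1,1,1,1]}' >/dev/null
python3 -m jog '{"translation":[[0,0,0],[0,0,0],[0,0,0],[0,0,0],[0,0,0],[0,0,0],[0,0,0],[0,0,0]],"yaw":[0,0,0,0,0,0,0,0],"jaw":[1,1,1,1,1,1,1,1]}' >/dev/null; python3 b.py; python3 ball.py
```

```text
t 16.625 tip depth mm 77.58852023555734 lat 0.03069752402001108 z 0.2064806005587493 F [-7.3  1.5  9.8] Faxis -7.454012558330988
top index 1 is out of bounds for axis 0 with size 1
scene -1.44 [[12.5, 34.1], [44.0, 20.6]] [28.4, 26.2]
```

```bash
python3 -m jog '{"translation":[[0,0,0],[0,0,0],[0,0,0],[0,0,0],[0,0,0],[0,0,0]],"yaw":[0,0,0,0,0,0],"jaw":[0.5,0,0,0,0,0]}'
python3 -m jog '{"translation":[[0,0,-0.1],[0,0,-0.3],[0,0,-0.5],[0.1,0,-0.75],[0.3,0,-0.8],[0.3,0,-0.8],[0.3,0,-0.8],[0.3,0,-0.8]],"yaw":[0,0,0,0,0,0,0,0],"jaw":[0,0,0,0,0,0,0,0]}'
python3 ball.py
python3 - <<'E'
from h import *
s=ctrl.get_state();d=ctrl.get_image('wrist');X=np.array([.6665,-.0031,0])+.115*np.array([.9931,-.1175,0])+[0,0,.055]
c=w2px(d,X,s)[0].round().astype(int);print(c);p=d['pixels'];a=p[max(c[1]-65,0):c[1]+65,c[0]-70:c[0]+70];cv2.imwrite('pics/b3.png',cv2.resize(a,None,fx=4.5,fy=4.5,interpolation=cv2.INTER_CUBIC))
E
```

```text
time: 17.48
position: [0.616, 0.0021, 0.2061]
tool_rot: [3.135, -0.2, -0.0]
ft_force: [0.3, -0.3, -0.2]
grip_width: 0.875
grip_force: 0.0
time: 18.48
position: [0.6746, -0.0051, 0.366]
tool_rot: [3.135, -0.199, -0.002]
ft_force: [-0.6, 0.6, -0.1]
grip_width: 0.999
grip_force: 0.0
top OpenCV(4.12.0) /io/opencv/modules/imgproc/src/convhull.cpp:143: error: (-215:Assertion failed) total >= 0 && (depth == CV_32F || depth == CV_32S) in function 'convexHull'

scene -1.43 [[12.5, 34.1], [44.0, 20.6]] [28.4, 26.2]
[256  77]
```

View pics/b3.png

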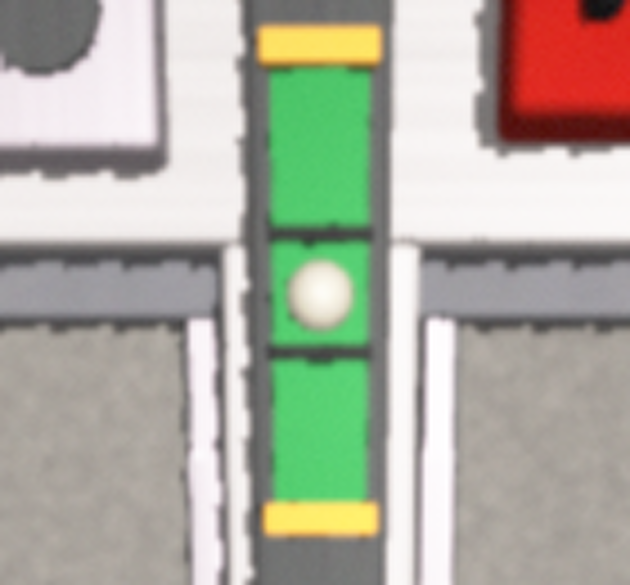

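The wrist view shows the ball centred: ball at (320,295), lines at y=235 and y=354. The wedge is released and the gripper is clear, so I'm handing in.

```bash
python3 -c "from bench import ctrl;print(ctrl.close_job())"
```

```text
the job is handed in; nothing more can be done
None
```

The wedge is in the channel under the nose and released, the level's ball sits centred between its two lines, and I handed the job in at about 18.5 s on the robot's clock.

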